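Take the top recipe card out of the lever arch file and set it on the recipe stand

ROBOT

A 7-joint arm with a two-finger parallel gripper is mounted at the origin on a cart in front of the work surface, level with it; the furniture and walls round the work are solid. World frame = base frame: x ahead of the robot, y to its left, z up, the work surface at z = 0. Lengths are in m, angles in rad, forces in N, time in s.
With the tool pointing down it reaches from about 0.4 to 0.85 m from the base axis. Payload 6.9 kg.
Tool frame: the origin (TCP) lies at the very end of the fingers, on their centre line; the grasp point (between the pads) lies 19 mm behind it; z points along the fingers, y is the line along which they close (so a half turn about z gives the same grasp; the last joint's range is limited). The gripper opens to 85 mm and grips with 20 to 120 N. Pads are 22 mm wide; open, the fingers measure 114 mm over their backs; the gripper's body (76 mm by 85 mm) begins 54 mm behind the grasp point. The pads swing forward as they close: fully open they stand 13 mm farther back than shut.
Start: joints at [1.333, 0.507, -0.238, 1.5, 0.126, 1.149, -0.155], TCP at [0.211, -0.588, 0.231] pointing down, gripper open.
Joint ranges: [-3.08, 3.08], [-0.24, 2.05], [-1.43, 1.35], [0, 2.5], [-1.52, 4.66], [0.17, 1.96], [-2.89, 2.89]. Speed limits (rad/s): [2.39, 2.39, 3.14, 3.14, 3.14, 3.14, 3.14].

INTERFACE

Orientations are given as a unit quaternion [x, y, z, w].
In Python, from rig import robot gives the robot as it stands.
- The arm moves only by the shell command python3 jog.py [OPENING] [FORCE], which reads ROWS from standard input. ROWS is a JSON object whose key "plan" holds a list of rows, 1 to 5 of them, each of 6 numbers: dx, dy, dz in shares of 0.2 m (1.0 is 0.2 m), then a rotation vector rx, ry, rz in fractions of the full range, 1 being pi rad; each row shifts and turns the commanded pose from where the row before left it, along the tool's axes as they then stand; what a row does not reach is not made up. A row lasts 1/12 s, in which the tool goes at most 0.0417 m and 0.125 rad, less where a joint would pass 70% of its speed; a pose out of reach is approached as far as the arm can. OPENING is the finger opening in m, set as the command begins (- or left out keeps the last). The fingers move at their own pace and stop on an object; FORCE is the grip in N (left out, the last holds). Time passes only in rows, so rows that do not move let the fingers close. It prints the time, the measured TCP pose, the force, the opening and the grip force at its end. No shift or turn number may pass 1 either way. Input that does not fit is refused with a message, and nothing moves.
- robot.get_obs(): the state, without advancing time (a new reading comes with each control period).
- robot.snapshot(name): name is "scene" or "top" or "wrist"; returns a dict with "frame" (400x640x3 uint8, red, green, blue), "fov_y" (degrees; the focal length in pixels is half the picture's height over the tangent of half this angle, whatever the lens; pixels are square), "cx", "cy" (the principal point, pixels), "R" (3x3) and "t" (3): a world point X has camera coordinates R X + t. Camera axes: x right, y down, z forward; pixel columns grow to the right and rows downward; lengths in m; the calibration is good to about 2 mm. A picture is of the moment at which its call begins. There is no depth.
- robot.sign_off(): hands the job in; it is judged then, once.
The state is a dict: "time": time; "joint_pos": joint angles; "dq": joint speeds; "tau": joint torques, N m; "tool_pos": TCP position; "ee_rot": TCP orientation; "wrist_force": force on the tool from outside, world axes, zero at the start; "ft_torque": the same for the moment, N m; "gripper_width": finger opening in m; "gripper_force": force on a finger pad.
Only numpy, scipy, OpenCV 4.12 (cv2) and the standard library are available. Lean on these libraries where they do the work, as an engineer would, in place of code of your own. Each camera call takes 0.05 s, during which the arm holds its last target. There are 200 camera calls.

TASK

Lift the lever of the recipe file right up so that its two arches spring fully open, take off the top card by lifting it clear of the posts, and set it on the wooden recipe stand: same way up as in the file, bottom edge on the ledge, middle of the card at the middle of the stand, flat against the slope, letting go of it only once it lies there. Then press the lever right down until the arches snap shut on the two cards that stay in the file, and leave everything else on the worktop standing where it is.

Things in the scene. Friction and masses are not known exactly. Their poses are not given: they have to be found in the camera images.
- file: Small grey lever arch file, fixed, lying open. Origin on the worktop midway between its two posts (6 mm steel, at x -40 and +40, y 0, tops 45.5 mm high); x along the spine, away from the reader, y left to the spine, z up. Back cover 4 mm thick, x -90..90, y -126..92. Spine upright at y 92..96, 66 mm high; front cover slopes from its top to the worktop at y 290.
- lever (a joint): File's lever, hinge along file x at y 22, z 11 mm. 0 = down (shut), 1.15 rad = upright, fully open. A sprung toggle: under 0.2 rad it holds itself down (about 3 N at the roll lifts it); past that it springs up by itself and stays. Pressing it down takes about 5 to 8 N at the roll until it is past 0.2 rad, then it snaps down and stays.
- lever_roll (a point): Centre of the steel roll at the lever's free end: 11 mm thick, 30 mm long along file x, 50 mm from the hinge. Lever down: at file y 68, z 30 mm, air beneath; fully open: y 23.5, z 61. It can be pinched across its 30 mm length and then turns between the fingers as they follow its arc. Beside its ends there is free room.
- arches (a joint): The two curved steel arches, turning together with the lever (hinge along file x at y 40, z 9 mm). 0 = shut, tips on the post tops so that no card comes off; 0.98 rad = fully open, tips back to file y 48, z 63 mm, clear of the cards.
- card_top: The top card, the one to take: stiff white card 148 (x) x 105 (y) x 5 mm, 35 to 70 g. Origin: centre of that rectangle's underside; z out of the printed face; in the file at file x 0, y -40.5, z 14 mm. Two 10 mm holes at x -40, +40, y 40.5. Index tab, also 5 mm thick, on the -y edge: x 39..69, y -52..-82 mm; under it only the back cover. Can be pinched across its 30 mm.
- card_mid: Second card, under the top card, same make and axes, its tab at x -33..-3 mm. Stays in the file, origin at file x 0, y -40.5, z 9 mm.
- card_low: Third card, on the back cover, same make and axes, its tab at x -69..-39 mm. Stays in the file, origin at file x 0, y -40.5, z 4 mm.
- rest: Slatted slope of the wooden recipe stand (fixed). Origin: middle of the slope's foot, where its face meets the ledge, 30 mm above the worktop; x up the slope (40 degrees from level), y left, z out of the face. Face 128 mm long, 86 wide; ledge 100 wide, 18 mm out of the face. The card set right: origin at x 74, y 0, z 0, axes along these, its tab free beside the stand at the right.
- oil_bottle: Bystander: tall dark green oil bottle, 60 mm across, 273 mm high, standing to the left of the recipe stand. Origin: centre of its foot.
- spice_a: Bystander: spice jar with red cap, 45 mm across, 106 mm high, the one just left of the stand's ledge. Origin: centre of its foot.
- tumbler: Bystander: clear drinking glass, 81 mm across, 92 mm high, behind the stand. Origin: centre of its foot.
- coffee_jar: Bystander: glass jar with grey lid, 72 mm across, 123 mm high, behind the file. Origin: centre of its foot.
- egg_timer: Bystander: red and white kitchen timer, 63 mm across, 60 mm high, in front of the file. Origin: centre of its foot.

How it is judged:
On the way, in this order (a step that is already met when the one before it is completed fails the run):
1. the lever is right up and the arches fully open, the three cards still on the posts (value of joint lever above 1.05 rad and value of joint arches above 0.85 rad and z of card_top in the frame of file below 0.03 m and x of card_low in the frame of file between -0.008 and 0.008 m and y of card_low in the frame of file between -0.0485 and -0.0325 m and z of each of card_low, card_mid in the frame of file below 0.022 m and angle between each of card_low, card_mid's own z axis and vertical below 0.15 rad and x of card_mid in the frame of file between -0.008 and 0.008 m and y of card_mid in the frame of file between -0.0485 and -0.0325 m), for 0.2 s.
2. the top card lies flat on the slope with its edge on the ledge while the fingers still hold it, the arches still open (x of card_top in the frame of rest between 0.062 and 0.088 m and y of card_top in the frame of rest between -0.022 and 0.022 m and z of card_top in the frame of rest between -0.004 and 0.007 m and angle between the z axis of card_top and the z axis of rest, either way round below 0.1 rad and angle between the x axis of card_top and the x axis of rest, either way round below 0.18 rad and contact force between the fingers and card_top above 0.5 N and value of joint arches above 0.85 rad), for 0.1 s.
At the end, for the whole second after the job is handed in: Top card at rest on the stand, flat (0.10 rad) and straight (0.18 rad), within 12 mm of its place up the slope and 22 mm of the middle; lever below 0.06 rad and arches below 0.05 rad (shut); other two cards level, within 8 mm of their place on the posts; bystanders upright (x of card_top in the frame of rest between 0.062 and 0.088 m and y of card_top in the frame of rest between -0.022 and 0.022 m and z of card_top in the frame of rest between -0.004 and 0.007 m and angle between the z axis of card_top and the z axis of rest, either way round below 0.1 rad and angle between the x axis of card_top and the x axis of rest, either way round below 0.18 rad and value of joint lever below 0.06 rad and value of joint arches below 0.05 rad and x of card_low in the frame of file between -0.008 and 0.008 m and y of card_low in the frame of file between -0.0485 and -0.0325 m and z of each of card_low, card_mid in the frame of file below 0.022 m and angle between each of card_low, card_mid's own z axis and vertical below 0.15 rad and x of card_mid in the frame of file between -0.008 and 0.008 m and y of card_mid in the frame of file between -0.0485 and -0.0325 m and linear speed of card_top below 0.02 m/s and angle between each of oil_bottle, spice_a, tumbler, coffee_jar, egg_timer's own z axis and vertical below 0.1 rad and distance of each of oil_bottle, spice_a, tumbler, coffee_jar, egg_timer from where it was at the start of the episode below 0.025 m); the robot touches nothing.
It fails at once if a bystander is pushed more than 25 mm or tipped (distance of any of oil_bottle, spice_a, tumbler, coffee_jar, egg_timer from where it was at the start of the episode above 0.025 m or angle between any of oil_bottle, spice_a, tumbler, coffee_jar, egg_timer's own z axis and vertical above 0.25 rad).
It fails at once if the top card is let go in the air (z of card_top in the frame of file above 0.035 m and z of card_top in the frame of rest above 0.015 m and contact force between the fingers and card_top below 0.1 N).
It fails at once if the other cards are pulled up off the posts (z of any of card_low, card_mid in the frame of file above 0.032 m).
It also fails if it takes over 64 s, if anything falls off the work surface, if the arm or the gripper's body presses on something with over 40 N, if the wrist force passes 120 N, or if a joint passes its speed limit or range.

## Working session

There is one attempt and no reset: what is moved stays moved. The work goes in short steps, Python scripts to look and compute and a shell command to move; the robot and the scene stay as the last step left them, time stands still between calls to the robot, and variables do not carry over. Pictures are saved under pics/ and viewed, at most 10 in all, crops included, and the job is handed in when it is done.

```bash
ls; mkdir -p pics; cat > h.py <<'E'
import numpy as np, cv2
from rig import robot
from scipy.spatial.transform import Rotation as Rn
def snap(n,save=None):
    s=robot.snapshot(n)
    if save: cv2.imwrite('pics/'+save,cv2.cvtColor(np.asarray(s['frame']),cv2.COLOR_RGB2BGR))
    return s
def f(s): return 200/np.tan(np.radians(s['fov_y'])/2)
def proj(s,X):
    c=np.atleast_2d(X)@np.array(s['R']).T+np.array(s['t']); return np.c_[s['cx']+f(s)*c[:,0]/c[:,2], s['cy']+f(s)*c[:,1]/c[:,2]]
def ray(s,uv,z):
    R=np.array(s['R']);C=-R.T@np.array(s['t'])
    uv=np.atleast_2d(uv); d=np.c_[(uv[:,0]-s['cx'])/f(s),(uv[:,1]-s['cy'])/f(s),np.ones(len(uv))]@R
    return C+d*((z-C[2])/d[:,2])[:,None]
E
python3 - <<'E'
from h import *
for n in ('scene','top','wrist'):
    s=snap(n,n+'0.png'); print(n,s['fov_y'],s['cx'],s['cy'],np.round(-np.array(s['R']).T@np.array(s['t']),3),np.round(s['R'],3).tolist())
o=robot.get_obs(); print(o['tool_pos'],o['ee_rot'],o['time'],o['wrist_force'])
E
```

```text
jog.py
pics
rig.py
scene 57.40052577098688 316.5024492258555 197.04308588786657 [0.126 0.731 0.699] [[-0.877, -0.48, -0.016], [-0.28, 0.537, -0.796], [0.391, -0.694, -0.605]]
top 57.24858019850825 318.96846938259955 205.21555037404966 [0.434 0.002 0.904] [[0.014, -1.0, 0.014], [-0.991, -0.016, -0.131], [0.131, -0.012, -0.991]]
wrist 65.28035386722486 317.66419709077854 203.2953569616181 [ 0.283 -0.562  0.373] [[0.338, -0.941, -0.002], [-0.896, -0.322, 0.305], [-0.288, -0.101, -0.952]]
[ 0.2104695  -0.58808621  0.23061323] [ 9.85261836e-01  1.71051496e-01 -1.16206638e-04 -6.98044549e-04] 0.15 [ 1.17886168  0.4210205  -0.4616919 ]
```

View pics/top0.png

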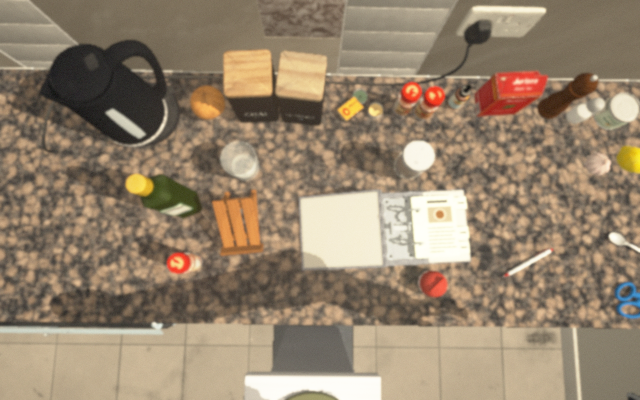

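View pics/scene0.png

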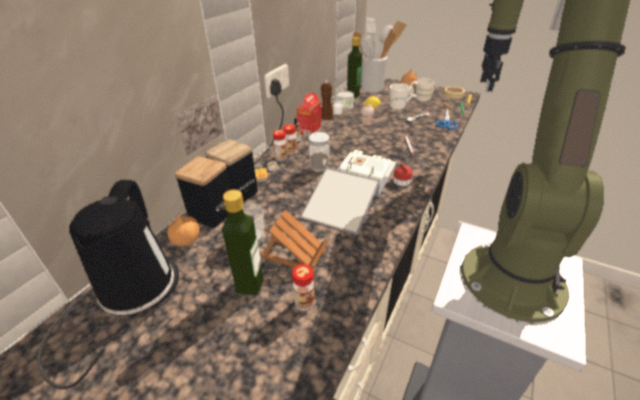

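The top view shows the file at about (425,228) px with its cover to the left at 300–380, and the stand at (238,224) with its ledge toward the robot. The bottle, spice jar and tumbler are around the stand, with the coffee jar at (415,158) and the timer at (433,284). Next I'll zoom in.

```bash
python3 - <<'E'
import cv2
a=cv2.imread('pics/top0.png')
b=cv2.resize(a[180:280,375:475],None,fx=5,fy=5,interpolation=cv2.INTER_CUBIC)
c=cv2.resize(a[180:280,200:275],None,fx=4,fy=5*1.0,interpolation=cv2.INTER_CUBIC)
cv2.imwrite('pics/crop1.png',cv2.hconcat([b,cv2.resize(a[185:265,205:265],(300,500)[0:1]*1+(400,),interpolation=cv2.INTER_CUBIC).copy() if 0 else cv2.copyMakeBorder(cv2.resize(a[185:265,208:268],None,fx=5,fy=5,interpolation=cv2.INTER_CUBIC),0,100,0,0,0)]))
E
python3 - <<'E'
from h import *
s=snap('top')
for n,z,uv in (('covercorners',0,[(300,197),(303,270)]),('backcover right',0.004,[(466,190),(470,261)]),('ledge corners',0.03,[(221,255),(263,250)]),('timer',.05,[(433,284)]),('spice',.106,[(179,262)]),('coffee',.12,[(418,155)])):
    print(n,np.round(ray(s,uv,z),3).tolist())
E
```

```text
covercorners [[0.573, 0.039, 0.0], [0.394, 0.028, 0.0]]
backcover right [[0.597, -0.376, 0.004], [0.421, -0.379, 0.004]]
ledge corners [[0.427, 0.221, 0.03], [0.44, 0.123, 0.03]]
timer [[0.368, -0.272, 0.05]]
spice [[0.412, 0.291, 0.106]]
coffee [[0.652, -0.224, 0.12]]
```

View pics/crop1.png

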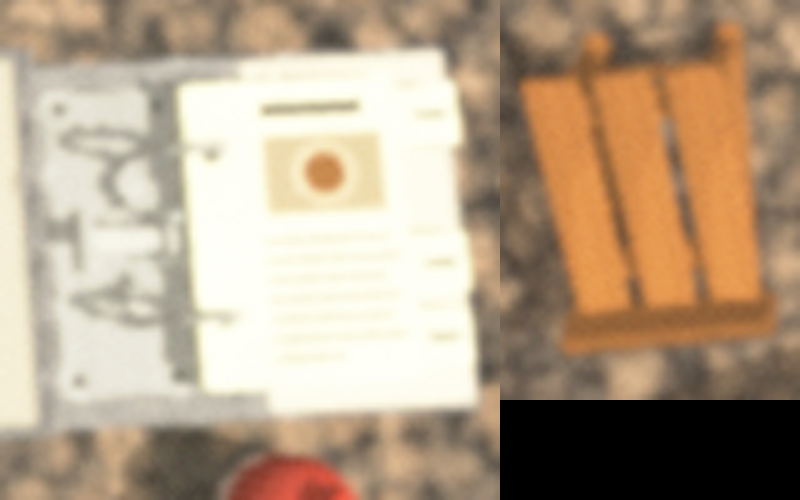

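The crop shows the three cards' left edge at about x=190. The arch tips on the post tops sit at crop (212,153) and (230,317), and the stand's ledge runs from (565,345) to (775,325), level with a slight yaw. I'll move over the file for a wrist view.

Units first: shifts go in shares of 0.2 m and turns go in shares of pi rad. So 0.034 m / 0.2 = 0.17, -0.023 m / 0.2 = -0.115.

```bash
R='x'; echo '{"plan": [[0.17, -0.115, 0, 0, 0, 0], [0.17, -0.115, 0, 0, 0, 0], [0.17, -0.115, 0, 0, 0, 0], [0.17, -0.115, 0, 0, 0, 0], [0.17, -0.115, 0, 0, 0, 0]]}' | python3 jog.py 0.05 && echo '{"plan": [[0.17, -0.115, 0, 0, 0, 0], [0.17, -0.115, 0, 0, 0, 0], [0.17, -0.115, 0, 0, 0, 0], [0.17, -0.115, 0, 0, 0, 0], [0.17, -0.115, 0, 0, 0, 0]]}' | python3 jog.py && echo '{"plan": [[0, 0, 0, 0, 0, -0.0382], [0, 0, 0, 0, 0, -0.0382], [0, 0, 0, 0, 0, -0.0382], [0, 0, 0, 0, 0, -0.0382], [0, 0, 0, 0, 0, -0.0382]]}' | python3 jog.py && echo '{"plan": [[0, 0, 0, 0, 0, -0.0382], [0, 0, 0, 0, 0, -0.0382], [0, 0, 0, 0, 0, -0.0382], [0, 0, 0, 0, 0, -0.0382], [0, 0, 0, 0, 0, -0.0382]]}' | python3 jog.py; python3 - <<'E'
from h import *
s=snap('wrist','w1.png'); o=robot.get_obs(); print(o['time'],o['tool_pos'],Rn.from_quat(o['ee_rot']).as_matrix().round(3).tolist(),o['joint_pos'])
t=snap('top')
print(ray(t,[(417.4,210.6),(421,243.4)],.0455), -np.array(s['R']).T@np.array(s['t']))
E
```

```text
time: 0.62
tool_pos: [0.3326, -0.4211, 0.2312]
ee_rot: [0.985, 0.171, -0.0, -0.0]
wrist_force: [1.2, -0.5, 0.2]
gripper_width: 0.05
gripper_force: 0.0
time: 1.03
tool_pos: [0.4539, -0.2555, 0.2314]
ee_rot: [0.985, 0.171, -0.0, 0.0]
wrist_force: [1.4, -0.8, 0.4]
gripper_width: 0.05
gripper_force: 0.0
time: 1.45
tool_pos: [0.4532, -0.257, 0.2312]
ee_rot: [0.889, 0.457, -0.0, -0.0]
wrist_force: [-0.4, -0.9, 0.4]
gripper_width: 0.0499
gripper_force: 0.0
time: 1.87
tool_pos: [0.4531, -0.2573, 0.2312]
ee_rot: [0.715, 0.7, -0.0, -0.0]
wrist_force: [0.4, -0.2, -0.2]
gripper_width: 0.0501
gripper_force: 0.0
1.9167 [ 0.45302828 -0.2574087   0.23111216] [[0.013, 1.0, -0.0], [1.0, -0.013, 0.0], [0.0, -0.0, -1.0]] [ 0.91187552  0.38972911 -0.63244873  1.7680361   0.25923042  1.06855531
  0.1760475 ]
[[ 0.53791918 -0.24109349  0.0455    ]
 [ 0.46076622 -0.24789436  0.0455    ]] [ 0.45356479 -0.17953486  0.37395267]
```

View pics/w1.png

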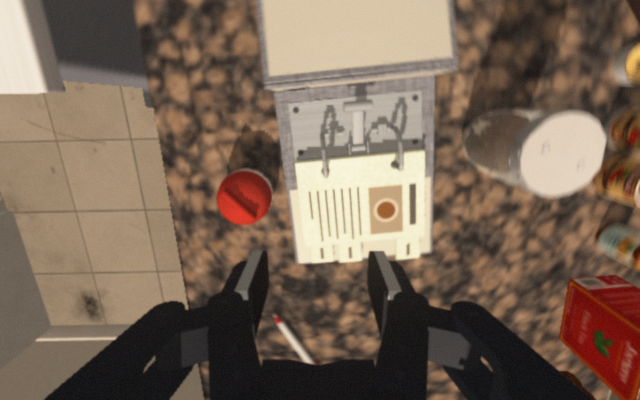

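The wrist view shows the whole file: lever roll near (357,103), arch tips near (325,172) and (400,165), tabs along the bottom edge near y=250, timer at (243,197), coffee jar at (560,155). I'll crop in for precise points.

```bash
python3 - <<'E'
import cv2
a=cv2.imread('pics/w1.png')
cv2.imwrite('pics/crop2.png',cv2.resize(a[75:270,265:450],None,fx=3,fy=3,interpolation=cv2.INTER_CUBIC))
E
```

```text
(no output)
```

View pics/crop2.png

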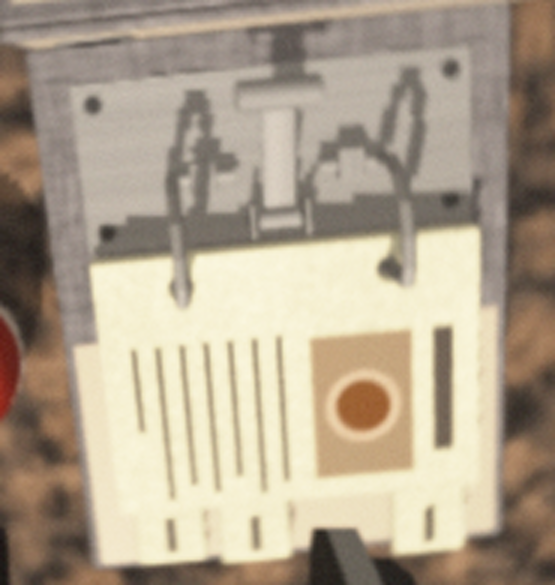

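```bash
cat > fit.py <<'E'
from h import *
s=snap('wrist')
px=lambda a:np.array(a)/3+np.array([265,75])-0.33
pts=[((182,300),(-.04,0,.0455)),((408,281),(.04,0,.0455)),((238,96),(-.015,.068,.033)),((324,90),(.015,.068,.033)),((93,264),(-.074,.012,.019)),((479,228),(.074,.012,.019)),((98,565),(-.09,-.126,.004)),((500,535),(.09,-.126,.004)),((397,549),(.039,-.1225,.019)),((468,543),(.069,-.1225,.019))]
W=np.array([ray(s,px(p),q[2])[0] for p,q in pts]); F=np.array([q for p,q in pts])
w,fq=W[:,:2],F[:,:2]; mw,mf=w.mean(0),fq.mean(0)
a=fq-mf;b=w-mw
th=np.arctan2((a[:,0]*b[:,1]-a[:,1]*b[:,0]).sum(),(a*b).sum())
R=np.array([[np.cos(th),-np.sin(th)],[np.sin(th),np.cos(th)]]); o=mw-R@mf
print('file',o,th); print(((w-o)@R-fq).round(4).tolist())
E
python3 fit.py
```

```text
file [ 0.5007531  -0.24979254] 0.07252869530126811
[[-0.0008, 0.0002], [-0.0003, -0.0007], [0.0001, -0.0005], [-0.0001, -0.0014], [0.0007, -0.0005], [-0.0007, -0.001], [0.0017, 0.0017], [-0.0019, -0.0007], [0.0008, 0.0015], [0.0005, 0.0014]]
```

```bash
cat >> h.py <<'E'
FO=np.array([0.5008,-0.2498,0]);FT=0.0725
FR=Rn.from_euler('z',FT).as_matrix()
def file2w(p): return FO+FR@np.array(p)
def go(target,Rt=None):
    """print tool-axes translation and rotvec from measured pose to the target"""
    o=robot.get_obs(); R=Rn.from_quat(o['ee_rot']).as_matrix()
    print('d',(R.T@(target-np.array(o['tool_pos']))).round(4), 'rot',None if Rt is None else Rn.from_matrix(R.T@Rt).as_rotvec().round(4),'t',o['time'])
# tool down aligned with file
RD=np.array([FR[:,1],FR[:,0],[0,0,-1]]).T
E
python3 -c "
from h import *
go(file2w((0,.068,.100)),RD)"
```

```text
d [0.0766 0.0406 0.1311] rot [-0.0002 -0.0005 -0.1028] t 2.0167
```

To row units: 0.03 m / 0.2 = 0.15, 0.013 m / 0.2 = 0.065, -0.05 rad / 3.1416 = -0.0159.

```bash
echo '{"plan": [[0.125, 0.07, 0.15, 0, 0, -0.0159], [0.125, 0.065, 0.15, 0, 0, -0.0159], [0.125, 0.065, 0.15, 0, 0, 0], [0, 0, 0.15, 0, 0, 0], [0, 0, 0, 0, 0, 0]]}' | python3 jog.py 0.055 && python3 -c "
from h import *
go(file2w((0,.068,.0135)),RD)
s=snap('wrist','w2.png')"
```

```text
time: 2.43
tool_pos: [0.4891, -0.1792, 0.1069]
ee_rot: [0.681, 0.732, -0.001, -0.004]
wrist_force: [-1.6, -0.5, 0.3]
gripper_width: 0.0554
gripper_force: 0.0
d [-0.0036  0.0072  0.0933] rot [-0.007  -0.0036  0.0001] t 2.4333
```

View pics/w2.png

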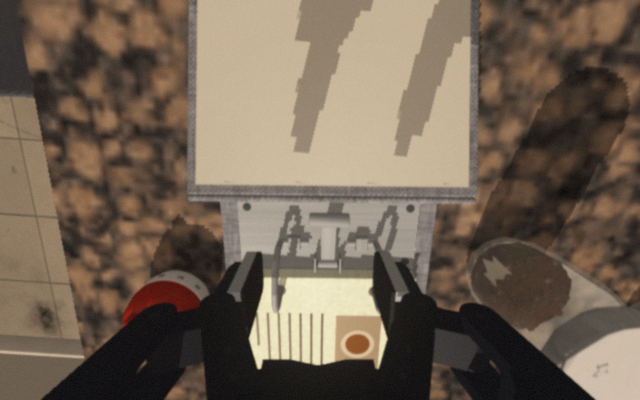

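The roll is at (329,218), between the two fingers and slightly toward +x, with free room at its ends. I'll check it by ray and then descend.

To row units: 0.025 m / 0.2 = 0.125, 0.023 m / 0.2 = 0.115.

```bash
python3 - <<'E'
from h import *
s=snap('wrist')
p=ray(s,[(308,218),(350,217)],.033); print(p,((p-FO)@FR).round(4))
go(file2w((0,.068,.0135)),RD)
E
echo '{"plan": [[-0.02, 0.035, 0.1, 0, 0, 0], [0, 0, 0.125, 0, 0, 0], [0, 0, 0.125, 0, 0, 0], [0, 0, 0.115, 0, 0, 0], [0, 0, 0, 0, 0, 0]]}' | python3 jog.py; python3 -c "
from h import *
go(file2w((0,.068,.0135)),RD)"
```

```text
[[ 0.48109544 -0.18501656  0.033     ]
 [ 0.51232169 -0.18189439  0.033     ]] [[-0.015   0.066   0.033 ]
 [ 0.0164  0.0669  0.033 ]]
d [-0.0006  0.0052  0.0976] rot [-0.0024 -0.0004 -0.0018] t 2.5333
time: 2.95
tool_pos: [0.4975, -0.1866, 0.0169]
ee_rot: [0.682, 0.731, -0.001, -0.001]
wrist_force: [-1.0, 0.1, 0.5]
gripper_width: 0.0545
gripper_force: 0.0
d [ 0.0047 -0.0013  0.0034] rot [-0.0028  0.0002 -0.0036] t 2.95
```

To row units: 0.003 m / 0.2 = 0.015, -0.001 m / 0.2 = -0.005.

```bash
echo '{"plan": [[0.015, -0.005, 0.015, 0, 0, 0], [0, 0, 0, 0, 0, 0]]}' | python3 jog.py && echo '{"plan": [[0, 0, 0, 0, 0, 0], [0, 0, 0, 0, 0, 0], [0, 0, 0, 0, 0, 0], [0, 0, 0, 0, 0, 0], [0, 0, 0, 0, 0, 0]]}' | python3 jog.py 0.02 25; python3 -c "
from h import *
o=robot.get_obs(); print((FR.T@(o['tool_pos']-FO)).round(4))
h=np.array([.022,.011]); a=np.array([.39+i*1.15/8 for i in range(9)])
print(np.diff(np.c_[.05*np.cos(a),.05*np.sin(a)],axis=0).round(4))"
```

```text
time: 3.12
tool_pos: [0.4983, -0.1825, 0.017]
ee_rot: [0.681, 0.732, 0.0, 0.001]
wrist_force: [-0.5, 0.3, 0.0]
gripper_width: 0.055
gripper_force: 0.0
time: 3.53
tool_pos: [0.4975, -0.1826, 0.017]
ee_rot: [0.681, 0.732, -0.0, 0.001]
wrist_force: [-4.1, -0.2, 10.1]
gripper_width: 0.029
gripper_force: 23.9
[0.0015 0.0673 0.017 ]
[[-0.0032  0.0064]
 [-0.0041  0.0059]
 [-0.0049  0.0053]
 [-0.0056  0.0045]
 [-0.0062  0.0037]
 [-0.0066  0.0027]
 [-0.007   0.0018]
 [-0.0071  0.0007]]
```

To row units: -0.0064 m / 0.2 = -0.032, -0.0062 m / 0.2 = -0.031.

```bash
echo '{"plan": [[-0.015, 0, -0.032, 0, 0, 0], [-0.02, 0, -0.03, 0, 0, 0], [-0.025, 0, -0.0265, 0, 0, 0], [-0.028, 0, -0.0225, 0, 0, 0], [-0.031, 0, -0.0185, 0, 0, 0]]}' | python3 jog.py && echo '{"plan": [[-0.033, 0, -0.0135, 0, 0, 0], [-0.035, 0, -0.009, 0, 0, 0], [-0.0355, 0, -0.0035, 0, 0, 0], [0, 0, 0, 0, 0, 0], [0, 0, 0, 0, 0, 0]]}' | python3 jog.py; python3 -c "
from h import *
o=robot.get_obs(); print((FR.T@(o['tool_pos']-FO)).round(4))"
```

```text
time: 3.95
tool_pos: [0.4989, -0.2061, 0.0421]
ee_rot: [0.681, 0.732, -0.0, -0.0]
wrist_force: [-3.1, 2.2, 1.0]
gripper_width: 0.0293
gripper_force: 25.6
time: 4.37
tool_pos: [0.5005, -0.2292, 0.047]
ee_rot: [0.682, 0.732, -0.001, 0.001]
wrist_force: [-4.5, -1.0, 7.8]
gripper_width: 0.029
gripper_force: 27.0
[0.0012 0.0206 0.047 ]
```

To row units: -0.035 m / 0.2 = -0.175, -0.03 m / 0.2 = -0.15.

```bash
echo '{"plan": [[0, 0, 0, 0, 0, 0], [0, 0, 0, 0, 0, 0], [0, 0, -0.15, 0, 0, 0], [0, 0, -0.175, 0, 0, 0], [-0.15, 0.06, -0.1, 0, 0, 0]]}' | python3 jog.py 0.042 && echo '{"plan": [[-0.165, 0.07, 0, 0, 0, 0], [-0.165, 0.07, 0, 0, 0, 0], [-0.165, 0.07, 0, 0, 0, 0], [0, 0, 0, 0, 0, 0], [0, 0, 0, 0, 0, 0]]}' | python3 jog.py 0.055; python3 - <<'E'
from h import *
s=snap('wrist','w3.png')
a=cv2.imread('pics/w3.png'); cv2.imwrite('pics/w3c.png',cv2.resize(a[100:400,180:500],None,fx=2,fy=2,interpolation=cv2.INTER_CUBIC))
go(file2w((.054,-.1095,.008)),RD)
print(proj(s,[file2w(q) for q in [(.039,-.1225,.019),(.069,-.1225,.019),(.069,-.093,.019),(.039,-.093,.019),(.04,0,.0455),(-.04,0,.0455),(.0,.0235,.0665),(.04,.048,.063)]]).round(0).tolist())
E
```

```text
time: 4.78
tool_pos: [0.5154, -0.25, 0.1346]
ee_rot: [0.678, 0.735, 0.001, -0.0]
wrist_force: [2.2, 0.3, -0.4]
gripper_width: 0.0416
gripper_force: 0.0
time: 5.2
tool_pos: [0.5643, -0.3536, 0.1304]
ee_rot: [0.682, 0.731, 0.0, 0.0]
wrist_force: [-0.2, 0.4, -0.2]
gripper_width: 0.0552
gripper_force: 0.0
d [-0.0036 -0.0018  0.1227] rot [ 0.0002 -0.001  -0.0005] t 5.25
[[300.0, 215.0], [334.0, 215.0], [335.0, 182.0], [299.0, 182.0], [295.0, 56.0], [175.0, 56.0], [223.0, 6.0], [291.0, -42.0]]
```

View pics/w3c.png

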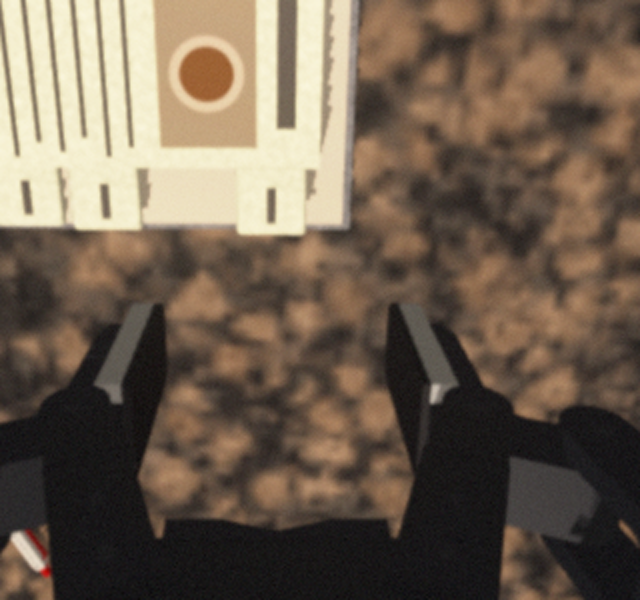

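Lens and file pose agree: the tab is at full px x 299–333, bottom y 217, against a predicted 300–334, 215. The arches and lever are out of this frame. I'll check them with the top camera while descending.

To row units: 0.03 m / 0.2 = 0.15, 0.02 m / 0.2 = 0.1.

```bash
echo '{"plan": [[-0.0175, -0.01, 0.15, 0, 0, 0], [0, 0, 0.15, 0, 0, 0], [0, 0, 0.15, 0, 0, 0], [0, 0, 0.1, 0, 0, 0], [0, 0, 0, 0, 0, 0]]}' | python3 jog.py 0.044 && python3 -c "
from h import *
go(file2w((.054,-.1095,.008)),RD)
t=snap('top','t2.png'); a=cv2.imread('pics/t2.png'); cv2.imwrite('pics/t2c.png',cv2.resize(a[180:280,375:475],None,fx=5,fy=5,interpolation=cv2.INTER_CUBIC))
print(proj(t,[file2w(q) for q in [(0,.0235,.061),(0,.068,.03),(.04,.048,.063),(-.04,.048,.063)]]).round(1).tolist())
"
```

```text
time: 5.67
tool_pos: [0.5596, -0.3522, 0.0172]
ee_rot: [0.68, 0.733, -0.001, -0.004]
wrist_force: [-0.8, 0.3, 0.5]
gripper_width: 0.0436
gripper_force: 0.0
d [-0.0032  0.0028  0.0091] rot [-0.0059 -0.0045  0.0026] t 5.6667
[[413.3, 226.4], [391.3, 228.4], [401.4, 209.7], [404.5, 244.4]]
```

View pics/t2c.png

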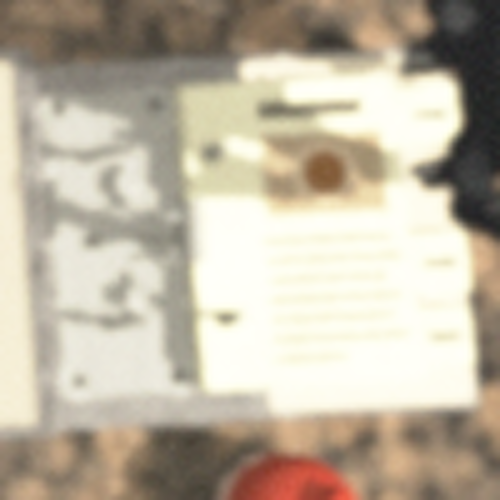

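The arches are back, with the posts bare at crop (212,153) and (228,318), and the lever has left its down position. Now I'll grip the tab.

To row units: 0.009 m / 0.2 = 0.045, -0.002 m / 0.2 = -0.01.

```bash
echo '{"plan": [[-0.01, 0.01, 0.045, 0, 0, 0], [0, 0, 0, 0, 0, 0], [0, 0, 0, 0, 0, 0]]}' | python3 jog.py && python3 -c "
from h import *
go(file2w((.054,-.1095,.008)),RD)" && echo '{"plan": [[0, 0, 0, 0, 0, 0], [0, 0, 0, 0, 0, 0], [0, 0, 0, 0, 0, 0], [0, 0, 0, 0, 0, 0], [0, 0, 0, 0, 0, 0]]}' | python3 jog.py 0.015 60; python3 -c "
from h import *
go(file2w((.054,-.1095,.008)),RD)"
```

```text
time: 5.97
tool_pos: [0.5652, -0.3568, 0.0135]
ee_rot: [0.681, 0.732, 0.0, 0.001]
wrist_force: [0.3, -0.1, 1.0]
gripper_width: 0.0439
gripper_force: 0.0
d [ 0.0019 -0.0025  0.0055] rot [0.0015 0.0009 0.0006] t 5.9667
time: 6.38
tool_pos: [0.565, -0.3569, 0.0136]
ee_rot: [0.681, 0.732, 0.0, 0.001]
wrist_force: [-0.9, 0.4, 6.6]
gripper_width: 0.0276
gripper_force: 58.9
d [ 0.002  -0.0023  0.0056] rot [0.0014 0.001  0.0003] t 6.3833
```

The grip is too near the fingertips because the TCP is 5 mm high. I'll reopen, go deeper and regrip.

To row units: 0.006 m / 0.2 = 0.03, -0.002 m / 0.2 = -0.01.

```bash
echo '{"plan": [[0, 0, 0, 0, 0, 0], [0, 0, 0, 0, 0, 0], [0.005, -0.01, 0.03, 0, 0, 0], [0, 0, 0, 0, 0, 0], [0, 0, 0, 0, 0, 0]]}' | python3 jog.py 0.044 && python3 -c "
from h import *
go(file2w((.054,-.1095,.008)),RD)" && echo '{"plan": [[0, 0, 0, 0, 0, 0], [0, 0, 0, 0, 0, 0], [0, 0, 0, 0, 0, 0], [0, 0, 0, 0, 0, 0], [0, 0, 0, 0, 0, 0]]}' | python3 jog.py 0.015 60; python3 -c "
from h import *
go(file2w((.054,-.1095,.008)),RD)"
```

```text
time: 6.8
tool_pos: [0.5616, -0.3556, 0.0056]
ee_rot: [0.681, 0.732, -0.0, -0.001]
wrist_force: [-0.3, 0.0, -0.5]
gripper_width: 0.0442
gripper_force: 0.0
d [ 0.0004  0.001  -0.0024] rot [-0.0013 -0.0008  0.0005] t 6.8
time: 7.22
tool_pos: [0.5624, -0.3557, 0.0065]
ee_rot: [0.681, 0.732, 0.0, 0.0]
wrist_force: [-1.0, -0.1, 1.0]
gripper_width: 0.0281
gripper_force: 59.1
d [ 0.0006  0.0002 -0.0015] rot [0.0001 0.     0.0006] t 7.2167
```

To row units: -0.012 m / 0.2 = -0.06, -0.01 m / 0.2 = -0.05.

```bash
echo '{"plan": [[0, 0, -0.03, 0, 0, 0], [0, 0, -0.04, 0, 0, 0], [0, 0, -0.05, 0, 0, 0], [0, 0, -0.05, 0, 0, 0], [0, 0, -0.06, 0, 0, 0]]}' | python3 jog.py && echo '{"plan": [[0, 0, -0.07, 0, 0, 0], [0, 0, -0.1, 0, 0, 0], [0, 0, -0.15, 0, 0, 0], [0, 0, -0.15, 0, 0, 0], [0, 0, -0.15, 0, 0, 0]]}' | python3 jog.py && echo '{"plan": [[0, 0, 0, 0, 0, 0], [0, 0, 0, 0, 0, 0]]}' | python3 jog.py; python3 - <<'E'
from h import *
s=snap('wrist','w4.png')
E
```

```text
time: 7.63
tool_pos: [0.5625, -0.3558, 0.0537]
ee_rot: [0.681, 0.732, 0.0, 0.0]
wrist_force: [-0.4, 0.3, -0.8]
gripper_width: 0.0276
gripper_force: 59.1
time: 8.05
tool_pos: [0.5622, -0.3555, 0.179]
ee_rot: [0.681, 0.733, 0.0, 0.0]
wrist_force: [-0.0, 0.2, 0.2]
gripper_width: 0.0282
gripper_force: 59.1
time: 8.22
tool_pos: [0.5636, -0.3561, 0.1798]
ee_rot: [0.681, 0.732, 0.001, 0.003]
wrist_force: [-0.2, 0.4, -1.8]
gripper_width: 0.0282
gripper_force: 59.2
```

View pics/w4.png

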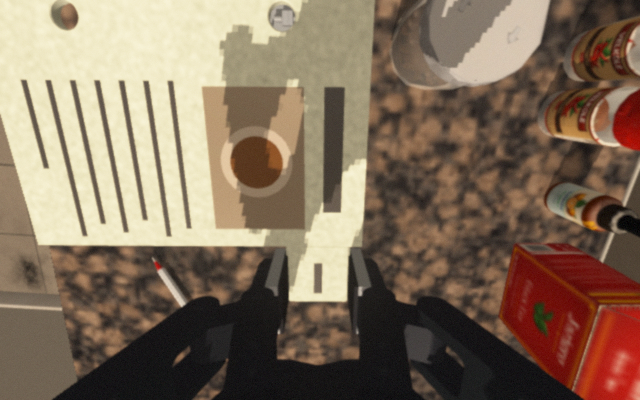

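The card is off the posts and held by its tab: holes at (65,15) and (281,17), bottom edge from (40,246) to (362,246). I'll measure its pose in the hand by PnP, and move to view the stand.

```bash
cat > card.py <<'E'
from h import *
s=snap('wrist'); o=robot.get_obs()
P=np.array([(-.04,.0405,.005),(.04,.0405,.005),(-.074,-.0525,.005),(.074,-.0525,.005)])
uv=np.array([(65,15),(281.5,17),(40,246),(362,246.5)],float)
K=np.array([[f(s),0,s['cx']],[0,f(s),s['cy']],[0,0,1]])
ok,rv,tv=cv2.solvePnP(P,uv,K,None)
Rc=np.array(s['R']).T@cv2.Rodrigues(rv)[0]; tc=np.array(s['R']).T@(tv[:,0]-np.array(s['t']))
Rt=Rn.from_quat(o['ee_rot']).as_matrix()
print('err',(cv2.projectPoints(P,rv,tv,K,None)[0][:,0]-uv).round(1).tolist())
print('card z',Rc[:,2].round(3),'origin world',tc.round(4),'origin in tool',(Rt.T@(tc-o['tool_pos'])).round(4))
print('rel rot from ideal',Rn.from_matrix((Rt.T@Rc)@np.array([[0,1,0],[1,0,0],[0,0,-1]]).T).as_rotvec().round(3))
pz=ray(s,uv,.193); print(np.linalg.norm(pz[0]-pz[1]),np.linalg.norm(pz[2]-pz[3]), (Rt.T@(pz-o['tool_pos']).T).T.round(4).tolist())
E
python3 card.py
```

```text
err [[-0.2, 0.7], [0.4, -0.3], [-0.3, -0.5], [0.1, -0.1]]
card z [-0.     0.002  1.   ] origin world [ 0.503  -0.2921  0.1847] origin in tool [ 0.0678 -0.0541 -0.0082]
rel rot from ideal [-0.    -0.002  0.003]
0.07768054844507094 0.1443307526397531 [[0.1079, -0.0914, -0.0165], [0.1073, -0.0137, -0.0165], [0.0168, -0.1251, -0.0164], [0.0165, 0.0192, -0.0165]]
```

The PnP result confirms the card is level and straight in the hand, with its origin at tool (0.068, -0.054, -0.008). Now I'll locate the stand from the top view corners, with a mask check in both views.

```bash
cat > stand.py <<'E'
from h import *
from scipy.optimize import least_squares
t=snap('top','t3.png'); sc=snap('scene','s3.png')
S=np.array([(0,.043,0),(0,-.043,0),(.128,.043,0),(.128,-.043,0),(0,.05,.018),(0,-.05,.018)])
uv=np.array([((578-500)/5+208,185+312/5),((760-500)/5+208,185+302/5),(212.4,201.4),(252.4,197.4),(221,255),(263,250.6)])-.4
def RR(th): 
    c,s=np.cos(np.radians(40)),np.sin(np.radians(40))
    A=np.array([[c,0,-s],[0,1,0],[s,0,c]]) # columns x,y,z
    return Rn.from_euler('z',th).as_matrix()@A
def res(p): return (proj(t,S@RR(p[2]).T+[p[0],p[1],.03])-uv).ravel()
r=least_squares(res,[.445,.173,.13]); print(r.x.round(4),r.fun.reshape(-1,2).round(1).tolist())
np.save('stand.npy',r.x)
X=S@RR(r.x[2]).T+[r.x[0],r.x[1],.03]
print('scene pred',proj(sc,X).round(1).tolist())
for nm,s in(('top',t),('scene',sc)):
    hsv=cv2.cvtColor(np.asarray(s['frame']),cv2.COLOR_RGB2HSV)
    m=cv2.inRange(hsv,(7,130,110),(17,255,255)); m=cv2.morphologyEx(m,cv2.MORPH_CLOSE,np.ones((7,7)))
    u=proj(s,X).mean(0)
    cs=[c for c in cv2.findContours(m,0,2)[0] if cv2.contourArea(c)>200 and cv2.pointPolygonTest(c,tuple(map(float,u)),True)>-15]
    for c in cs: print(nm,cv2.contourArea(c),cv2.approxPolyDP(c,3,True)[:,0].tolist())
print('bottle',ray(t,[(138,184)],.265),'spice',ray(t,[(179,262)],.106))
E
python3 stand.py
```

```text
[0.4488 0.1725 0.0998] [[0.5, 0.7], [0.6, -0.4], [0.1, 0.8], [-0.2, 1.6], [-1.1, -1.7], [0.1, -1.1]]
scene pred [[307.7, 265.6], [321.2, 242.4], [269.0, 230.2], [285.4, 209.0], [310.8, 265.1], [326.4, 238.0]]
top 2259.5 [[255, 190], [248, 198], [230, 198], [225, 192], [222, 199], [213, 201], [222, 255], [262, 250]]
scene 2191.5 [[284, 211], [270, 230], [271, 241], [262, 256], [296, 267], [297, 274], [303, 276], [313, 272], [326, 240], [318, 241]]
bottle [[0.55080875 0.31363006 0.265     ]] spice [[0.41183331 0.29072256 0.106     ]]
```

The stand fit agrees with the scene view to about 2 px: origin (0.449, 0.1725), yaw 0.10. Bottle at (0.551,0.314) and spice jar at (0.412,0.291) leave at least 40 mm. Next I'll work out the approach.

```bash
cat >> h.py <<'E'
ST=np.load('stand.npy')
_c,_s=np.cos(np.radians(40)),np.sin(np.radians(40))
SR=Rn.from_euler('z',ST[2]).as_matrix()@np.array([[_c,0,-_s],[0,1,0],[_s,0,_c]])
SO=np.array([ST[0],ST[1],.03]); SRT=np.array([SR[:,1],SR[:,0],-SR[:,2]]).T
CC=np.array([.068,-.054,-.008])
def place(p): return SO+SR@np.array(p)-SRT@CC
def cardnow():
    o=robot.get_obs(); R=Rn.from_quat(o['ee_rot']).as_matrix(); print('card in rest',(SR.T@(np.array(o['tool_pos'])+R@CC-SO)).round(4),'F',np.round(SR.T@o['wrist_force'],1))
E
python3 -c "
from h import *
print(place((.082,0,.07)),place((.0745,0,0)))
go(place((.082,0,.07)),SRT)"
```

```text
[0.51957381 0.11120572 0.16491387] [0.5586282  0.11511741 0.10646985]
d [ 0.4687 -0.0078  0.0109] rot [-0.6999  0.0084 -0.0261] t 8.4167
```

To row units: 0.04 m / 0.2 = 0.2, -0.02 m / 0.2 = -0.1.

```bash
echo '{"plan": [[0.075, 0, -0.1, 0, 0, 0], [0.15, 0, -0.1, 0, 0, 0], [0.18, 0, -0.075, 0, 0, 0], [0.2, 0, 0, 0, 0, 0], [0.2, 0, 0, 0, 0, 0]]}' | python3 jog.py - 70 && echo '{"plan": [[0.2, 0, 0, 0, 0, 0], [0.2, 0, 0, 0, 0, 0], [0.2, 0, 0, 0, 0, 0], [0.2, 0, 0, 0, 0, 0], [0.2, 0, 0, 0, 0, 0]]}' | python3 jog.py && echo '{"plan": [[0.2, 0, 0, 0, 0, 0], [0.175, 0, 0, 0, 0, 0], [0.1, 0, 0, -0.0095, 0, 0], [0.06, 0, 0, -0.0223, 0, 0], [0, 0, 0, -0.0318, 0, 0]]}' | python3 jog.py && echo '{"plan": [[0, 0, 0, -0.0318, 0, 0], [0, 0, 0, -0.0318, 0, 0], [0, 0, 0, -0.0318, 0, 0], [0, 0, 0, -0.0318, 0, 0], [0, 0, 0, -0.0318, 0, -0.0064]]}' | python3 jog.py && echo '{"plan": [[0, 0, 0, 0, 0, 0], [0, 0, 0, 0, 0, 0]]}' | python3 jog.py; python3 -c "
from h import *
go(place((.082,0,.07)),SRT);cardnow();print(robot.get_obs()['joint_pos'])"
```

```text
time: 8.83
tool_pos: [0.5503, -0.1939, 0.2314]
ee_rot: [0.681, 0.732, 0.0, 0.0]
wrist_force: [0.3, 1.0, -0.3]
gripper_width: 0.0274
gripper_force: 70.9
time: 9.25
tool_pos: [0.535, 0.0058, 0.2306]
ee_rot: [0.681, 0.732, -0.001, -0.001]
wrist_force: [1.3, -0.4, -0.6]
gripper_width: 0.028
gripper_force: 70.9
time: 9.67
tool_pos: [0.5286, 0.1153, 0.2307]
ee_rot: [0.676, 0.73, 0.075, 0.067]
wrist_force: [0.4, -0.1, 0.6]
gripper_width: 0.0276
gripper_force: 70.9
time: 10.08
tool_pos: [0.5319, 0.1033, 0.2313]
ee_rot: [0.652, 0.699, 0.207, 0.209]
wrist_force: [1.0, -1.5, -0.7]
gripper_width: 0.0277
gripper_force: 70.9
time: 10.25
tool_pos: [0.5334, 0.1042, 0.2318]
ee_rot: [0.651, 0.7, 0.206, 0.209]
wrist_force: [0.2, 0.4, -1.0]
gripper_width: 0.0274
gripper_force: 70.9
d [ 0.0095 -0.0485  0.0477] rot [-0.1033  0.0396 -0.0136] t 10.25
card in rest [ 0.1369 -0.0073  0.1156] F [-0.4  0.4 -0.9]
[-0.02743528  0.16857789 -0.38621154  2.25312573  1.02953141  0.30699634
 -1.24927852]
```

Units first: shifts go in shares of 0.2 m and turns go in shares of pi rad. So -0.024 m / 0.2 = -0.12, 0.015 m / 0.2 = 0.075, -0.05 rad / 3.1416 = -0.0159.

```bash
echo '{"plan": [[0, 0, 0, -0.0159, 0.0064, -0.0022], [0, 0, 0, -0.0159, 0.0064, -0.0022], [0.015, -0.12, 0.075, 0, 0, 0], [0.015, -0.12, 0.075, 0, 0, 0], [0, 0, 0, 0, 0, 0]]}' | python3 jog.py && echo '{"plan": [[0, 0, 0, 0, 0, 0]]}' | python3 jog.py; python3 -c "
from h import *
go(place((.082,0,.03)),SRT);cardnow();print(robot.get_obs()['joint_pos'])"
```

```text
time: 10.67
tool_pos: [0.5276, 0.099, 0.2058]
ee_rot: [0.643, 0.695, 0.228, 0.227]
wrist_force: [-0.3, -0.0, -0.9]
gripper_width: 0.028
gripper_force: 70.9
time: 10.75
tool_pos: [0.5285, 0.099, 0.2073]
ee_rot: [0.643, 0.695, 0.228, 0.228]
wrist_force: [-0.5, 0.4, -0.1]
gripper_width: 0.0274
gripper_force: 70.9
d [ 0.0154 -0.0303  0.0684] rot [-0.0427  0.0376 -0.0078] t 10.75
card in rest [ 0.116  -0.0124  0.0973] F [-0.4  0.4  0.2]
[-0.11376747  0.19969301 -0.29508772  2.36362596  1.73532618  0.26989091
 -1.96033477]
```

To row units: 0.013 m / 0.2 = 0.065, -0.01 m / 0.2 = -0.05, -0.02 rad / 3.1416 = -0.0064.

```bash
echo '{"plan": [[0, 0, 0, -0.0064, 0.0064, -0.0013], [0, 0, 0, -0.0064, 0.0057, -0.0013], [0.025, -0.05, 0.065, 0, 0, 0], [0.025, -0.05, 0.065, 0, 0, 0], [0.025, -0.05, 0.065, 0, 0, 0]]}' | python3 jog.py && echo '{"plan": [[0, 0, 0, 0, 0, 0], [0, 0, 0, 0, 0, 0]]}' | python3 jog.py; python3 -c "
from h import *
go(place((.082,0,.02)),SRT);cardnow();print(robot.get_obs()['joint_pos'])"
```

```text
time: 11.17
tool_pos: [0.5303, 0.113, 0.1596]
ee_rot: [0.631, 0.696, 0.254, 0.231]
wrist_force: [0.2, -0.6, -0.9]
gripper_width: 0.0278
gripper_force: 70.9
time: 11.33
tool_pos: [0.5292, 0.1136, 0.1584]
ee_rot: [0.631, 0.697, 0.253, 0.229]
wrist_force: [0.2, 0.2, 0.4]
gripper_width: 0.0276
gripper_force: 70.9
d [-0.0014 -0.0032  0.0387] rot [-0.0026  0.0008 -0.0006] t 11.3333
card in rest [0.0854 0.0015 0.0588] F [0.4 0.2 0.2]
[ 0.02865673  0.34595455 -0.53078761  2.46721907  2.2496059   0.48719929
 -2.4923859 ]
```

To row units: 0.015 m / 0.2 = 0.075, 0.012 m / 0.2 = 0.06.

```bash
echo '{"plan": [[0, -0.015, 0.075, 0, 0, 0], [0, 0, 0.06, 0, 0, 0], [0, 0, 0.06, 0, 0, 0], [0, 0, 0.04, 0, 0, 0], [0, 0, 0, 0, 0, 0]]}' | python3 jog.py; python3 -c "
from h import *
go(place((.080,0,.002)),SRT);cardnow();print(robot.get_obs()['joint_pos'])"
```

```text
time: 11.75
tool_pos: [0.5578, 0.1165, 0.1209]
ee_rot: [0.631, 0.696, 0.253, 0.23]
wrist_force: [0.8, -1.1, -0.7]
gripper_width: 0.0275
gripper_force: 70.9
d [-0.0014 -0.0033  0.0095] rot [-0.0001  0.001  -0.0012] t 11.75
card in rest [0.0834 0.0015 0.0114] F [ 0.1 -1.2 -1. ]
[ 0.03999479  0.47821964 -0.55138693  2.44863919  2.33671308  0.59718243
 -2.54992268]
```

To row units: 0.003 m / 0.2 = 0.015.

```bash
for i in 1; do echo '{"plan": [[0, 0, 0.015, 0, 0, 0], [0, 0, 0.015, 0, 0, 0], [0, 0, 0, 0, 0, 0]]}' | python3 jog.py; done; python3 -c "
from h import *
cardnow()"; echo '{"plan": [[0, 0, 0.0125, 0, 0, 0], [0, 0, 0, 0, 0, 0]]}' | python3 jog.py; python3 -c "
from h import *
cardnow()"
```

```text
time: 12.0
tool_pos: [0.5606, 0.1175, 0.1166]
ee_rot: [0.63, 0.697, 0.254, 0.229]
wrist_force: [0.3, -0.6, -0.3]
gripper_width: 0.0276
gripper_force: 70.9
card in rest [0.0827 0.0022 0.0064] F [ 0.  -0.6 -0.4]
time: 12.17
tool_pos: [0.5621, 0.1178, 0.1145]
ee_rot: [0.63, 0.697, 0.254, 0.229]
wrist_force: [0.2, -0.6, -1.4]
gripper_width: 0.0277
gripper_force: 70.9
card in rest [0.0825 0.0024 0.0038] F [-0.8 -0.6 -1.2]
```

To row units: 0.002 m / 0.2 = 0.01.

```bash
echo '{"plan": [[0, 0, 0.01, 0, 0, 0], [0, 0, 0, 0, 0, 0]]}' | python3 jog.py >/dev/null; python3 -c "
from h import *
cardnow()"; echo '{"plan": [[0, 0, 0.01, 0, 0, 0], [0, 0, 0, 0, 0, 0]]}' | python3 jog.py>/dev/null; python3 -c "
from h import *
cardnow()"; echo '{"plan": [[0, -0.02, 0, 0, 0, 0], [0, -0.01, 0, 0, 0, 0], [0, 0, 0, 0, 0, 0]]}' | python3 jog.py>/dev/null; python3 -c "
from h import *
cardnow()"
```

```text
card in rest [0.0823 0.0024 0.0017] F [-0.8  0.4 -0.4]
card in rest [ 0.0822  0.0024 -0.0001] F [ 1.5 -1.4  6.4]
card in rest [ 0.0767  0.0024 -0.0001] F [ 1.8 -1.2  4.9]
```

To row units: -0.002 m / 0.2 = -0.01.

```bash
echo '{"plan": [[0, -0.01, 0, 0, 0, 0], [0, 0, 0, 0, 0, 0]]}' | python3 jog.py>/dev/null; python3 -c "
from h import *
cardnow()"; echo '{"plan": [[0, -0.0075, 0, 0, 0, 0], [0, 0, 0, 0, 0, 0]]}' | python3 jog.py>/dev/null; python3 -c "
from h import *
cardnow()"
```

```text
card in rest [ 0.075   0.0024 -0.0001] F [ 1.4 -0.2  5.7]
card in rest [ 0.0739  0.0025 -0.0001] F [ 2.5 -0.5  4.9]
```

To row units: -0.0015 m / 0.2 = -0.0075.

```bash
echo '{"plan": [[0, -0.0075, 0, 0, 0, 0], [0, 0, 0, 0, 0, 0]]}' | python3 jog.py>/dev/null; python3 -c "
from h import *
cardnow()"; echo '{"plan": [[0, -0.0075, 0, 0, 0, 0], [0, 0, 0, 0, 0, 0]]}' | python3 jog.py>/dev/null; python3 - <<'E'
from h import *
cardnow()
t=snap('top','t5.png'); s=snap('scene','s5.png')
a=cv2.imread('pics/s5.png')[150:310,200:360]; b=cv2.imread('pics/t5.png')[170:270,190:290]
cv2.imwrite('pics/c5.png',cv2.hconcat([cv2.resize(a,(400,400),interpolation=2),cv2.resize(b,(400,400),interpolation=2)]))
E
```

```text
card in rest [ 0.0739  0.0025 -0.0004] F [ 5.3 -0.6  6.8]
card in rest [ 0.0739  0.0025 -0.0006] F [ 8.2 -1.5  8.1]
```

View pics/c5.png

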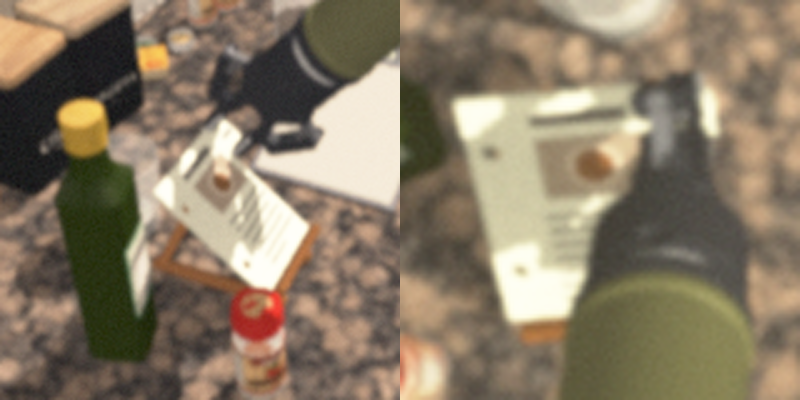

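The card lies flat on the slope with its bottom edge on the ledge: the scene crop shows it flush, and the slope force and ledge force both rose while the position held. I'll ease off the preload, open and back away along the normal.

To row units: 0.003 m / 0.2 = 0.015, -0.001 m / 0.2 = -0.005.

```bash
echo '{"plan": [[0, 0.015, -0.005, 0, 0, 0], [0, 0, 0, 0, 0, 0]]}' | python3 jog.py && python3 -c "
from h import *
cardnow()" && echo '{"plan": [[0, 0, 0, 0, 0, 0], [0, 0, 0, 0, 0, 0], [0, 0, 0, 0, 0, 0], [0, 0, 0, 0, 0, 0], [0, 0, 0, 0, 0, 0]]}' | python3 jog.py 0.046 && echo '{"plan": [[0, 0, -0.05, 0, 0, 0], [0, 0, -0.075, 0, 0, 0], [0, 0, -0.1, 0, 0, 0], [0, 0, -0.1, 0, 0, 0], [0, 0, 0, 0, 0, 0]]}' | python3 jog.py; python3 - <<'E'
from h import *
cardnow(); print(robot.get_obs()['joint_pos'])
t=snap('top')
P=np.array([(-.04,.0405,.005),(.04,.0405,.005),(.074,.0525,.005),(-.074,.0525,.005)])
print('pred holes/corners',proj(t,(P+[.074,0,0])@SR.T+SO).round(1).tolist())
im=cv2.cvtColor(np.asarray(t['frame']),cv2.COLOR_RGB2HSV); m=cv2.inRange(im,(15,5,140),(60,90,255)); m[:,:195]=0;m[:,290:]=0;m[:185]=0;m[265:]=0
c=max(cv2.findContours(m,0,2)[0],key=cv2.contourArea);print(cv2.contourArea(c),cv2.approxPolyDP(c,2.5,True)[:,0].tolist())
E
```

```text
time: 13.68
tool_pos: [0.5574, 0.1175, 0.1067]
ee_rot: [0.63, 0.696, 0.255, 0.229]
wrist_force: [2.3, 0.3, 1.5]
gripper_width: 0.0276
gripper_force: 70.9
card in rest [0.074  0.0025 0.0008] F [ 2.8  0.1 -0.3]
time: 14.1
tool_pos: [0.5563, 0.1173, 0.1056]
ee_rot: [0.631, 0.697, 0.254, 0.229]
wrist_force: [0.6, 1.1, 0.1]
gripper_width: 0.0458
gripper_force: 0.0
time: 14.52
tool_pos: [0.5156, 0.1139, 0.1589]
ee_rot: [0.63, 0.697, 0.254, 0.229]
wrist_force: [0.1, 0.1, 0.7]
gripper_width: 0.0457
gripper_force: 0.0
card in rest [0.0752 0.0031 0.0678] F [0.5 0.1 0.4]
[ 0.0746008   0.34270114 -0.61302099  2.49855733  2.22549564  0.52660395
 -2.48876931]
pred holes/corners [[221.6, 237.5], [214.3, 208.4], [205.2, 195.5], [219.4, 249.4]]
3462.0 [[203, 195], [219, 254], [221, 249], [232, 249], [243, 238], [246, 219], [236, 215], [233, 209], [238, 206], [244, 210], [247, 204], [258, 200], [264, 213], [268, 205], [274, 204], [274, 217], [270, 219], [268, 216], [265, 220], [274, 232], [268, 235], [266, 230], [266, 236], [276, 253], [289, 247], [289, 238], [283, 238], [274, 231], [278, 227], [289, 228], [289, 222], [287, 224], [281, 219], [283, 210], [289, 214], [289, 185], [250, 185], [250, 190], [246, 190], [245, 185], [222, 185], [224, 191]]
```

To row units: -0.04 m / 0.2 = -0.2, 0.03 m / 0.2 = 0.15, 0.1 rad / 3.1416 = 0.0318.

```bash
echo '{"plan": [[0, 0.15, 0, 0, 0, 0], [0, 0.2, 0, 0, 0, 0], [0, 0.2, 0, 0, 0, 0], [-0.1, 0, 0, 0, 0, 0], [-0.2, 0, 0, 0.0318, 0, 0]]}' | python3 jog.py && echo '{"plan": [[-0.175, 0, 0, 0.0318, 0, 0], [-0.175, 0, 0, 0.0318, 0, 0], [-0.175, 0, 0, 0.0318, 0, 0], [-0.175, 0, 0, 0.0318, 0, 0], [-0.15, 0, 0, 0.0318, 0, 0]]}' | python3 jog.py && echo '{"plan": [[0, 0, 0, 0, 0, 0], [0, 0, 0, 0, 0, 0]]}' | python3 jog.py; python3 -c "
from h import *
go(file2w((.0,.0215,.13)),RD);print(robot.get_obs()['joint_pos'])"
```

```text
time: 14.98
tool_pos: [0.5865, 0.0853, 0.2092]
ee_rot: [0.634, 0.7, 0.236, 0.229]
wrist_force: [-0.3, -0.7, -0.4]
gripper_width: 0.0458
gripper_force: 0.0
time: 15.4
tool_pos: [0.5961, 0.014, 0.2092]
ee_rot: [0.659, 0.705, 0.163, 0.205]
wrist_force: [-0.2, -0.8, 0.2]
gripper_width: 0.046
gripper_force: 0.0
time: 15.57
tool_pos: [0.5975, 0.0127, 0.2099]
ee_rot: [0.661, 0.702, 0.164, 0.207]
wrist_force: [-0.2, 1.2, -0.0]
gripper_width: 0.0459
gripper_force: 0.0
d [-0.2304 -0.1422  0.0291] rot [ 0.5285  0.0796 -0.0117] t 15.5667
[ 0.28911535  0.3033799  -0.53636383  2.11912691  0.9184531   0.36663142
 -0.93210165]
```

To row units: 0.1 rad / 3.1416 = 0.0318.

```bash
echo '{"plan": [[0, 0, 0, 0.0318, 0.0048, 0], [0, 0, 0, 0.0318, 0.0048, 0], [0, 0, 0, 0.0318, 0.0048, 0], [0, 0, 0, 0.0318, 0.0048, 0], [0, 0, 0, 0.0318, 0.0048, 0]]}' | python3 jog.py && echo '{"plan": [[0, 0, 0, 0, 0, 0]]}' | python3 jog.py; python3 -c "
from h import *
go(file2w((.0,.0215,.13)),RD);print(robot.get_obs()['joint_pos'])"
```

```text
time: 15.98
tool_pos: [0.5982, 0.0125, 0.2107]
ee_rot: [0.685, 0.728, 0.013, 0.02]
wrist_force: [0.0, 0.6, -0.0]
gripper_width: 0.0459
gripper_force: 0.0
time: 16.07
tool_pos: [0.6003, 0.0114, 0.2089]
ee_rot: [0.686, 0.727, 0.012, 0.02]
wrist_force: [1.4, -0.3, -0.3]
gripper_width: 0.0458
gripper_force: 0.0
d [-0.2326 -0.1183  0.0763] rot [ 0.045   0.0117 -0.0144] t 16.0667
[ 0.41364703  0.54379951 -0.77643569  1.64256273  0.44527101  1.09034242
 -0.42768814]
```

To row units: -0.036 m / 0.2 = -0.18, -0.018 m / 0.2 = -0.09, 0.045 rad / 3.1416 = 0.0143.

```bash
echo '{"plan": [[0, 0, 0, 0.0143, 0.0038, -0.0045], [-0.18, -0.09, 0, 0, 0, 0], [-0.18, -0.09, 0, 0, 0, 0], [-0.18, -0.09, 0, 0, 0, 0], [-0.18, -0.09, 0, 0, 0, 0]]}' | python3 jog.py && echo '{"plan": [[-0.17, -0.09, 0.075, 0, 0, 0], [-0.17, -0.09, 0.1, 0, 0, 0], [-0.1, -0.05, 0.125, 0, 0, 0], [0, 0, 0, 0, 0, 0], [0, 0, 0, 0, 0, 0]]}' | python3 jog.py; python3 -c "
from h import *
go(file2w((.0,.0215,.13)),RD)
s=snap('wrist','w6.png')
P=[file2w(q) for q in [(-.015,.0235,.0665),(.015,.0235,.0665),(.04,.048,.063),(-.04,.048,.063),(.04,0,.0455),(-.04,0,.0455)]]
print(proj(s,P).round(0).tolist())"
```

```text
time: 16.48
tool_pos: [0.5363, -0.1374, 0.2089]
ee_rot: [0.679, 0.734, 0.001, 0.003]
wrist_force: [0.9, -0.5, -0.3]
gripper_width: 0.0464
gripper_force: 0.0
time: 16.9
tool_pos: [0.4972, -0.2269, 0.1485]
ee_rot: [0.681, 0.733, 0.001, 0.001]
wrist_force: [0.1, -0.2, 0.8]
gripper_width: 0.0464
gripper_force: 0.0
d [-0.0016  0.0019  0.0185] rot [0.0025 0.0001 0.0013] t 16.9
[[302.0, 210.0], [341.0, 210.0], [375.0, 178.0], [268.0, 178.0], [368.0, 228.0], [274.0, 228.0]]
```

Views are used up, but the release pose is known at file (0.001, 0.0206, 0.047). I'll descend there and pinch.

To row units: 0.03 m / 0.2 = 0.15, 0.025 m / 0.2 = 0.125.

```bash
echo '{"plan": [[-0.0075, 0.01, 0.15, 0, 0, 0], [0, 0, 0.15, 0, 0, 0], [0, 0, 0.125, 0, 0, 0], [0, 0, 0.075, 0, 0, 0], [0, 0, 0, 0, 0, 0]]}' | python3 jog.py && python3 -c "
from h import *
go(file2w((.0012,.0208,.046)),RD)" && echo '{"plan": [[0, 0, 0, 0, 0, 0], [0, 0, 0, 0, 0, 0], [0, 0, 0, 0, 0, 0], [0, 0, 0, 0, 0, 0]]}' | python3 jog.py 0.015 30;  python3 -c "
from h import *
go(file2w((.0012,.0208,.046)),RD)"
```

```text
time: 17.37
tool_pos: [0.5014, -0.2243, 0.0486]
ee_rot: [0.678, 0.735, 0.002, -0.0]
wrist_force: [-0.2, -0.6, 0.3]
gripper_width: 0.0461
gripper_force: 0.0
d [-0.0046 -0.0013  0.0026] rot [ 0.0033 -0.0034  0.0078] t 17.3667
time: 17.7
tool_pos: [0.5003, -0.2253, 0.0516]
ee_rot: [0.679, 0.734, 0.002, -0.0]
wrist_force: [-4.8, 3.7, -2.3]
gripper_width: 0.0287
gripper_force: 30.1
d [-0.0036 -0.0001  0.0056] rot [ 0.0023 -0.0025  0.0057] t 17.7
```

To row units: 0.0071 m / 0.2 = 0.0355, 0.007 m / 0.2 = 0.035.

```bash
echo '{"plan": [[0.0355, 0, 0.0035, 0, 0, 0], [0.035, 0, 0.009, 0, 0, 0], [0.033, 0, 0.0135, 0, 0, 0], [0.031, 0, 0.0185, 0, 0, 0], [0.028, 0, 0.0225, 0, 0, 0]]}' | python3 jog.py - 45 && echo '{"plan": [[0.025, 0, 0.0265, 0, 0, 0], [0.02, 0, 0.03, 0, 0, 0], [0.015, 0, 0.032, 0, 0, 0], [0, 0, 0.01, 0, 0, 0], [0, 0, 0, 0, 0, 0]]}' | python3 jog.py; python3 -c "
from h import *
o=robot.get_obs(); print((FR.T@(o['tool_pos']-FO)).round(4))"
```

```text
time: 18.12
tool_pos: [0.4985, -0.1959, 0.0402]
ee_rot: [0.68, 0.733, 0.001, 0.003]
wrist_force: [-10.9, -1.3, 18.5]
gripper_width: 0.0285
gripper_force: 46.7
time: 18.53
tool_pos: [0.4973, -0.1795, 0.0193]
ee_rot: [0.678, 0.735, 0.002, 0.0]
wrist_force: [-9.4, 7.3, 9.3]
gripper_width: 0.0282
gripper_force: 49.2
[0.0016 0.0704 0.0193]
```

To row units: -0.03 m / 0.2 = -0.15, -0.02 m / 0.2 = -0.1.

```bash
echo '{"plan": [[0, 0, 0, 0, 0, 0], [0, 0, 0, 0, 0, 0], [0, 0, 0, 0, 0, 0], [0, 0, -0.1, 0, 0, 0], [0, 0, -0.15, 0, 0, 0]]}' | python3 jog.py 0.05 && echo '{"plan": [[0, 0, -0.2, 0, 0, 0], [0, 0, -0.2, 0, 0, 0], [-0.1, 0, -0.15, 0, 0, 0], [-0.1, 0, 0, 0, 0, 0], [0, 0, 0, 0, 0, 0]]}' | python3 jog.py && echo '{"plan": [[-0.15, 0, -0.1, 0, 0, 0], [-0.2, 0, 0, 0, 0, 0], [-0.2, 0, 0, 0, 0, 0], [-0.15, 0, 0, 0, 0, 0], [0, 0, 0, 0, 0, 0]]}' | python3 jog.py && echo '{"plan": [[0, 0, 0, 0, 0, 0], [0, 0, 0, 0, 0, 0]]}' | python3 jog.py; python3 - <<'E'
from h import *
o=robot.get_obs();print(o['time'],o['wrist_force'])
s=snap('wrist','w7.png')
def patch(img,s,P,half=.022):
    # fronto-parallel patch by homography of a level plane
    q=[file2w(p) for p in P]; H=cv2.getPerspectiveTransform(proj(s,q).astype(np.float32),np.float32([[0,0],[160,0],[160,120],[0,120]]))
    return cv2.cvtColor(cv2.warpPerspective(img,H,(160,120)),cv2.COLOR_BGR2GRAY)
P=[(-.08,.09,.03),(.08,.09,.03),(.08,-.03,.03),(-.08,-.03,.03)]
b=patch(cv2.imread('pics/w7.png'),s,P)
print(proj(s,[file2w(p) for p in P]).round().tolist())
# 1 mm/px: expected roll at rows ~22, cols 65..95 ; coarse print
for r in range(8,120,4): print(r,' '.join('%3d'%v for v in b[r:r+4].mean(0).reshape(-1,5).mean(1)))
E
```

```text
time: 18.95
tool_pos: [0.4975, -0.1824, 0.0669]
ee_rot: [0.679, 0.734, 0.002, -0.001]
wrist_force: [-0.3, -0.0, 0.4]
gripper_width: 0.0498
gripper_force: 0.0
time: 19.37
tool_pos: [0.5022, -0.2278, 0.18]
ee_rot: [0.681, 0.732, 0.003, 0.004]
wrist_force: [0.0, -1.3, -1.1]
gripper_width: 0.0503
gripper_force: 0.0
time: 19.78
tool_pos: [0.5099, -0.3706, 0.196]
ee_rot: [0.683, 0.73, 0.001, 0.002]
wrist_force: [-0.7, -0.4, 0.7]
gripper_width: 0.0502
gripper_force: 0.0
time: 19.95
tool_pos: [0.5118, -0.3612, 0.197]
ee_rot: [0.679, 0.734, 0.003, 0.0]
wrist_force: [0.3, 0.7, -0.5]
gripper_width: 0.05
gripper_force: 0.0
19.95 [ 0.30105994  0.67147232 -0.48264293]
[[219.0, -54.0], [413.0, -53.0], [400.0, 100.0], [231.0, 99.0]]
8   0   0   0   0   0   0   0   0   0   0   0   0   0   0   0   0   0   0   0   0   0   0   0   0   0   0   0   0   0   0   0   0
12   0   0   0   0   0   0   0   0   0   0   0   0   0   0   0   0   0   0   0   0   0   0   0   0   0   0   0   0   0   0   0   0
16   0   0   0   0   0   0   0   0   0   0   0   0   0   0   0   0   0   0   0   0   0   0   0   0   0   0   0  
[... 2598 characters left out ...]
 233 178 227 242 242 243 242 238 151 152
100 150 159 241 241 243 242 245 243 243 244 244 245 245 247 244 245 242 243 243 244 243 241 242 243 243 242 242 243 242 239 150 148
104 158 173 241 242 242 241 243 243 243 244 244 244 245 245 244 245 243 243 243 243 242 243 240 243 242 242 243 242 243 242 158 155
108 159 177 241 243 242 241 243 244 245 244 244 243 245 245 245 244 245 244 243 242 242 243 242 242 242 242 243 241 244 241 173 161
112 175 190 240 242 232 240 232 235 239 232 244 234 244 235 242 236 244 244 242 242 243 240 240 242 242 244 243 245 244 242 167 168
116 225 232 242 242 210 235 215 220 231 213 242 208 243 208 238 218 244 222 203 202 202 203 202 203 207 241 214 169 237 243 222 216
```

The patch shows the lever shaft lying flat toward the spine and both arches running to the posts. I'll move the arm aside and compare the top view with the starting picture directly.

To row units: -0.03 m / 0.2 = -0.15.

```bash
echo '{"plan": [[-0.15, -0.15, 0, 0, 0, 0], [-0.15, -0.15, 0, 0, 0, 0], [-0.15, -0.15, 0, 0, 0, 0], [-0.15, -0.15, 0, 0, 0, 0], [-0.15, -0.15, 0, 0, 0, 0]]}' | python3 jog.py && echo '{"plan": [[-0.15, -0.15, 0, 0, 0, 0], [-0.15, -0.15, 0, 0, 0, 0], [0, 0, 0, 0, 0, 0], [0, 0, 0, 0, 0, 0]]}' | python3 jog.py; python3 - <<'E'
from h import *
t=snap('top','t8.png'); a=cv2.imread('pics/top0.png').astype(int); b=cv2.imread('pics/t8.png').astype(int); c=cv2.imread('pics/t2.png').astype(int)
d=np.abs(a-b).max(2); e=np.abs(a-c).max(2)
def st(n,x0,x1,y0,y1): print(n,'now',d[y0:y1,x0:x1].mean().round(1),d[y0:y1,x0:x1].max(),' open',e[y0:y1,x0:x1].mean().round(1),e[y0:y1,x0:x1].max())
st('lever',383,411,218,236); st('archA',388,420,203,216); st('archB',388,424,238,250); st('cards',425,470,195,262); st('cover',310,375,200,260)
st('bottle',130,200,175,215); st('spice',165,200,250,275); st('tumbler',220,260,140,180); st('coffee',395,436,138,180); st('timer',418,450,268,300)
im=cv2.cvtColor(b.astype(np.uint8),cv2.COLOR_BGR2HSV); m=cv2.inRange(im,(0,0,150),(179,110,255)); m[:,:196]=0;m[:,285:]=0;m[:185]=0;m[262:]=0
c=max(cv2.findContours(cv2.morphologyEx(m,cv2.MORPH_OPEN,np.ones((5,5))),0,2)[0],key=cv2.contourArea);print(cv2.contourArea(c),cv2.approxPolyDP(c,2.5,True)[:,0].tolist())
C=np.array([(-.074,.0525,.005),(.074,.0525,.005),(.074,-.0525,.005),(-.074,-.0525,.005)])
print(proj(t,(C+[.074,0,0])@SR.T+SO).round(1).tolist())
E
```

```text
time: 20.42
tool_pos: [0.3757, -0.5202, 0.1967]
ee_rot: [0.678, 0.735, 0.003, 0.001]
wrist_force: [0.6, -0.1, 0.8]
gripper_width: 0.05
gripper_force: 0.0
time: 20.75
tool_pos: [0.3197, -0.585, 0.1952]
ee_rot: [0.681, 0.732, 0.002, 0.0]
wrist_force: [0.7, 0.9, -0.0]
gripper_width: 0.05
gripper_force: 0.0
lever now 5.0 45  open 26.0 101
archA now 8.9 61  open 28.6 73
archB now 23.9 79  open 12.1 63
cards now 15.5 114  open 18.8 208
cover now 33.3 62  open 2.4 56
bottle now 5.1 39  open 5.7 67
spice now 3.7 15  open 56.5 100
tumbler now 3.0 11  open 6.8 67
coffee now 2.8 11  open 12.2 79
timer now 27.2 101  open 7.4 84
3487.5 [[203, 195], [217, 250], [262, 246], [259, 221], [266, 206], [274, 205], [274, 218], [278, 218], [283, 209], [283, 202], [271, 191], [275, 185], [270, 188], [255, 185], [255, 192], [245, 190], [244, 185], [233, 185], [231, 192]]
[[219.4, 249.4], [205.2, 195.5], [254.5, 191.4], [264.1, 245.5]]
```

```bash
python3 - <<'E'
import cv2,numpy as np
a=cv2.imread('pics/top0.png');b=cv2.imread('pics/t8.png')
for i in(a,b):
    h=cv2.cvtColor(i,cv2.COLOR_BGR2HSV)[265:305,410:455]; m=((h[...,0]<6)|(h[...,0]>172))&(h[...,1]>150)
    print(m.sum(),np.argwhere(m).mean(0))
# shading-insensitive match of arch patches
n=lambda x:cv2.cvtColor(x,cv2.COLOR_BGR2GRAY)
for nm,(x0,x1,y0,y1) in dict(A=(388,420,203,216),B=(388,424,238,250),tabs=(440,470,215,255)).items():
    r=cv2.matchTemplate(n(b)[y0-4:y1+4,x0-4:x1+4],n(a)[y0:y1,x0:x1],5); print(nm,cv2.minMaxLoc(r)[1::2])
    r=cv2.matchTemplate(n(cv2.imread('pics/t2.png'))[y0-4:y1+4,x0-4:x1+4],n(a)[y0:y1,x0:x1],5); print(' open',cv2.minMaxLoc(r)[1::2])
E
```

```text
500 [18.968 23.71 ]
490 [19.0244898  23.31428571]
A (0.906968355178833, (4, 4))
 open (0.5901719927787781, (4, 4))
B (0.5741614699363708, (4, 4))
 open (0.8464667797088623, (4, 4))
tabs (0.8595349192619324, (4, 3))
 open (0.846815824508667, (4, 5))
```

```bash
python3 -c "
from rig import robot
print(robot.sign_off())"
```

```text
the job is handed in; nothing more can be done
None
```

I handed the job in at about 21 s: the top card lies on the stand, the lever is down and the arches shut on the other two cards, and no bystander moved; shadow hid one arch in the final top view, so I judged it shut from the other arch and the lever.

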